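Wind the ratchet indexing table back to its stop

ROBOT

A 7-joint arm with a two-finger parallel gripper is mounted at the origin on a cart in front of the work surface, level with it; the furniture and walls round the work are solid. World frame = base frame: x ahead of the robot, y to its left, z up, the work surface at z = 0. Lengths are in m, angles in rad, forces in N, time in s.
With the tool pointing down it reaches from about 0.4 to 0.75 m from the base axis. Payload 19.5 kg.
Tool frame: the origin (TCP) lies on the centre line of the jaws, within the pads' length; the fingertips stand r.tip_extent ahead of it and the grasp point (between the pads) lies 6 mm ahead of it (r.tip_extent is the distance from the TCP to the fingertips, in m); z points along the fingers, y is the direction in which the jaws open and shut (so a half turn about z gives the same grasp; the last joint's range is limited). The gripper opens to 85 mm and grips with 20 to 120 N. Pads are 22 mm wide; open, the fingers measure 114 mm over their backs; the gripper's body (76 mm by 85 mm) begins 54 mm behind the grasp point. The pads swing forward as they close: fully open they stand 13 mm farther back than shut.
Start: joints at [-1.344, 0.707, -0.028, 1.485, 0.022, 0.951, -0.075], TCP at [0.153, 0.554, 0.256] pointing down, gripper open.
Joint ranges: [-2.71, 2.71], [-0.32, 2.16], [-1.57, 1.52], [0, 2.45], [-1.46, 4.6], [0, 2.02], [-2.83, 2.83]. Speed limits (rad/s): [1.89, 1.89, 2.57, 2.57, 3.01, 3.01, 3.01].

INTERFACE

Orientations are given as a unit quaternion [w, x, y, z].
In Python, from rig import sensors, optics, ticket, finder, r gives the robot as it stands.
- The arm moves only by the shell command python3 -m inch 'ROWS' [FORCE]. ROWS is JSON, a list that holds one entry, the list of rows, each a list of 7 numbers: the shift along the world's x, y, z scaled (see below), then the turn, a rotation vector about the world's x, y, z scaled (see below), then the closure, from -1 (fully open) to 1 (shut). A call has 1 to 12 rows; each row is the pose to reach, as a shift and turn from the pose commanded when the call began, turning the shorter way round; what a row does not reach only later rows make up. The controller multiplies each number of a shift by 0.6 m and each number of a turn by pi rad. A row lasts 1/8 s, in which the tool goes at most 62.5 mm and 10.7 degrees, less where a joint would pass 70% of its speed; a pose out of reach is approached as far as the arm can. A call with a number of a shift or a turn outside -1 to 1 is refused whole. A call with a gripper value outside its range is refused whole. The fingers move at their own pace and stop on an object; FORCE is the grip in N (left out, the last holds). Time passes only in rows, so rows that repeat a pose let the fingers close. It gives the time, the measured TCP pose, the force and the opening at its end, in the units of the state.
- sensors.observe(): the state, without advancing time (a new reading comes with each control period).
- optics.capture(name): name is "scene" or "top" or "wrist"; returns a dict with "pixels" (420x560x3 uint8, red, green, blue), "mtx" (3x3 intrinsics, pixels), "eye" and "rotation" of the camera in the world. Camera axes: x right, y up, looking along -z (the intrinsics and any distortion apply to the point x, -y, -z); pixel columns grow to the right and rows downward; lengths in m; the calibration is good to about 2 mm. The wrist camera is an equidistant fisheye: a pixel r from the principal point sees the ray r / f radians off the axis. A picture is of the moment at which its call begins. There is no depth.
- ticket.close_job(): hands the job in, once; it reports no verdict.
Trained networks look in the newest picture that a camera, given by its name, has taken for a name from the list of things; names that differ only in an ending like _2 or _b are one class to them, and where a whole thing is asked for, a point or a joint stands for the part that bears it (a point fixed in the world has none). Each returns a list of dicts, best first, with "score" (0 to 1); they miss things now and then, are a little off and sometimes report something else, mostly with a low value. They report only what shows in the picture. A call takes as long as a camera call.
- finder.search_frame(camera, target): "box" ([centre column, centre row, width, height] in pixels, round what is visible of it).
- finder.spot_point(camera, target): "position" ([row, column] in pixels: a listed point, or the origin of a listed thing).
The state is a dict: "time_s": time; "joint_pos": joint angles; "qvel": joint speeds; "joint_efforts": joint torques, N m; "position": TCP position; "eef_rot": TCP orientation; "force": force on the tool from outside, world axes, zero at the start; "torque": the same for the moment, N m; "opening": finger opening in m.
Only numpy, scipy, OpenCV 4.12 (cv2) and the standard library are available. Lean on these libraries where they do the work, as an engineer would, in place of code of your own. Each camera call takes 0.05 s, during which the arm holds its last target. There are 200 camera calls.

TASK

The small hand-cranked indexing table is held by a ratchet pawl. Lift the pawl and throw it right over onto its rest, turn the toothed wheel backwards (clockwise seen from above) by its crank grip until the lug on its rim comes up against the stop screw and press it there gently for a moment, then swing the pawl back down onto the teeth and leave the wheel with its lug still bearing on the screw. Never force the wheel back against the engaged pawl, do not hammer or strain the stop, and leave the loose things beside the table where they lie.

Things in the scene. Friction and masses are not known exactly. Their poses are not given: they have to be found in the camera images.
- index_base: The fixed foot of the indexing table: a grey round plate 224 mm across and 12 mm thick, bolted down. Origin: centre of its underside, on the vertical axis of the wheel. x and y level, z up; it can stand turned. The pawl pivot lies at (64, 74, 48) mm in this frame.
- ratchet_wheel: Flat steel toothed wheel, 160 mm across, turning on the vertical axis through the foot's origin (same origin). Disc top at z 28 mm; 20 saw teeth on its face at 62 to 80 mm radius, tops at z 36 mm. Its x axis points to the crank grip. A brake drag of 0.2 N m (4 N at the grip) holds it where it is left, also still bearing on the stop once let go. With the pawl down it turns only forwards (anticlockwise from above).
- stop_block: Rigid steel stop, 22 x 16 x 24 mm, clamped on the near part of the foot's rim; it carries the stop screw. Origin on the wheel's axis, x axis outwards along its front face. 1 to 2.7 rad of backward turning bring the lug to it. The lug must press the screw with over 3 N for 0.3 s, never with 10 N; that is about 9 N and 22 N along the path at the crank grip, brake drag included.
- lug_face (a point): Centre of the striking (clockwise) face of the lug that sticks out of the wheel's rim (14 mm wide, 10 mm high), 88 mm from the wheel's axis, 23 mm above the worktop.
- stop_face (a point): Centre of the stop block's front face, 88 mm from the wheel's axis, 23 mm above the worktop. From here a 12 mm screw with a round end sticks out towards the coming lug by 4 to 34 mm; how far is set anew each time and not measured: it has to be felt.
- crank_grip_mid (a point): Grasp point of the crank grip: an upright black plastic sleeve, 18 mm across, spinning freely on its pin, from 32 to 77 mm above the worktop; the point is on its axis, 50 mm from the wheel's axis, 58 mm above the worktop.
- holding_pawl (a joint): Angle of the pawl. 0: lying fully down in a tooth gap; up to about 0.15 when its nose lies on a tooth; beyond about 1.65 it tips over by its own weight (63 to 126 g, no spring) to its rest at 2.0; left near upright it may stay there.
- pawl_knob (a point): Centre of the lifting knob on the pawl: a round steel stub, 16 mm diameter, 14 mm long, flat ends, axis level along y of the foot. Pinched on its flat ends it can turn between the fingers. 66 mm above the worktop with the pawl down, then 50 mm towards -x of the foot and 18 mm above the pivot. It swings up and over towards +x of the foot.
- pawl_pivot (a point): The pawl's hinge axis, level along y of the foot, 48 mm above the worktop, carried between two cheeks (tops at 61 mm). The knob moves on a circle of 53 mm radius round it.
- pipe_ring_1: Bystander: dark pipe off-cut, 48 mm across, 34 mm high, standing to the left of the table. Origin under its centre.
- hex_bolt: Bystander: hex bolt 66 mm long, lying to the right. Origin under its centre.
- test_plate_1: Bystander: dark weld coupon 70 x 60 x 12 mm, lying to the right, nearer the robot. Origin under its centre.

How it is judged:
On the way, in this order (a step that is already met when the one before it is completed fails the run):
1. the pawl is thrown over onto its rest (value of joint holding_pawl above 1.7 rad and distance between lug_face and stop_face above 0.06 m), for 0.2 s.
2. with the pawl back, the lug is pressed on the stop with more than 3 N (value of joint holding_pawl above 1.7 rad and contact force between ratchet_wheel and stop_block above 3 N), for 0.3 s.
3. the pawl is down on the teeth again (value of joint holding_pawl below 0.25 rad), for 0.2 s.
At the end, for the whole second after the job is handed in: The pawl is down on the teeth (below 0.25 rad), the wheel is at rest and its lug still bears on the stop screw (contact over 0.2 N), at most 36 mm from the stop block's face (value of joint holding_pawl below 0.25 rad and distance between lug_face and stop_face below 0.036 m and contact force between ratchet_wheel and stop_block above 0.2 N and angular speed of ratchet_wheel below 0.05 rad/s); the robot touches nothing.
It fails at once if the wheel is forced back against the engaged pawl (15 N or more between them, away from the stop) (contact force between ratchet_wheel and holding_pawl above 15 N and distance between lug_face and stop_face above 0.045 m).
It fails at once if the stop is hammered or strained: the lug presses on it with 10 N or more (contact force between ratchet_wheel and stop_block above 10 N).
It fails at once if the pipe off-cut beside the table is disturbed (moved over 20 mm) (distance of pipe_ring_1 from where it was at the start of the episode above 0.02 m).
It fails at once if the hex bolt beside the table is disturbed (moved over 20 mm) (distance of hex_bolt from where it was at the start of the episode above 0.02 m).
It fails at once if the weld coupon beside the table is disturbed (moved over 20 mm) (distance of test_plate_1 from where it was at the start of the episode above 0.02 m).
It also fails if it takes over 67 s, if anything falls off the work surface, if the arm or the gripper's body presses on something with over 40 N, if the wrist force passes 120 N, or if a joint passes its speed limit or range.

## Working session

There is one attempt and no reset: what is moved stays moved. The work goes in short steps, Python scripts to look and compute and a shell command to move; the robot and the scene stay as the last step left them, time stands still between calls to the robot, and variables do not carry over. Pictures are saved under pics/ and viewed, about 8 in all and at most 12, crops included, and the job is handed in when it is done.

```bash
mkdir -p pics; ls; cat > h.py <<'E'
import numpy as np, cv2
from rig import sensors, optics, ticket, finder, r
def ray(c,row,col):
    K=np.array(c["mtx"]);d=np.array([(col-K[0,2])/K[0,0],-(row-K[1,2])/K[1,1],-1.0])
    return np.array(c["eye"]),np.array(c["rotation"])@d
def atz(c,row,col,z):
    e,d=ray(c,row,col);return e+d*(z-e[2])/d[2]
def save(c,n,crop=None,s=1):
    p=c["pixels"][:,:,::-1]
    if crop: p=p[crop[0]:crop[1],crop[2]:crop[3]]
    cv2.imwrite("pics/"+n,cv2.resize(np.ascontiguousarray(p),None,fx=s,fy=s,interpolation=cv2.INTER_CUBIC))
E
python3 - <<'E'
from h import *
Z=dict(index_base=0,crank_grip_mid=.058,pawl_knob=.066,pawl_pivot=.048,lug_face=.023,stop_face=.023,ratchet_wheel=0,pipe_ring_1=0,hex_bolt=0,test_plate_1=0)
s=sensors.observe();print(s,r.tip_extent)
for n in("top","scene"):
    c=optics.capture(n);save(c,n+"1.png");print(n,np.round(c["eye"],3))
    for k,z in Z.items():
        for q in finder.spot_point(n,k)[:2]:
            print(k,round(q["score"],2),np.round(q["position"],1),np.round(atz(c,*q["position"],z),4))
E
```

```text
pics
{'time_s': 0.0, 'joint_pos': array([-1.34369906,  0.70712338, -0.02763754,  1.48501952,  0.02197569,
        0.95089664, -0.07550691]), 'qvel': array([-7.85557820e-04, -5.72064919e-05, -1.34540359e-03,  2.10001477e-04,
        1.38533677e-03, -7.98515782e-04,  7.84486997e-04]), 'joint_efforts': array([-2.02743940e-04, -8.83207297e+01,  1.23453956e+00, -2.36175889e+01,
        1.69147225e-02,  6.32368887e-03, -9.19208475e-06]), 'position': array([0.15262392, 0.55411665, 0.25581072]), 'eef_rot': array([-7.43991105e-05,  1.33996822e-01,  9.90981596e-01, -5.68064339e-04]), 'force': array([-1.34928718, -0.28294044, -0.10865532]), 'torque': array([-0.02461331, -0.02852288,  0.00416379]), 'opening': 0.08528156292300636} 0.025
top [0.44  0.023 0.91 ]Traceback (most recent call last):
  File "<stdin>", line 8, in <module>
  File "h.py", line 7, in atz
    e,d=ray(c,row,col);return e+d*(z-e[2])/d[2]
        ~~~^^^^^^^^^^^
  File "h.py", line 5, in ray
    return np.array(c["eye"]),np.array(c["rotation"])@d
                              ~~~~~~~~~~~~~~~~~~~~~~~^~
ValueError: matmul: Input operand 1 has a mismatch in its core dimension 0, with gufunc signature (n?,k),(k,m?)->(n?,m?) (size 3 is different from 4)
```

```bash
sed -i 's/^import numpy.*/&\nfrom scipy.spatial.transform import Rotation as R/; s/np.array(c\["rotation"\])@d/R.from_quat(np.roll(c["rotation"],-1)).apply(d)/' h.py
python3 - <<'E'
from h import *
Z=dict(index_base=0,crank_grip_mid=.058,pawl_knob=.066,pawl_pivot=.048,lug_face=.023,stop_face=.023,ratchet_wheel=0,pipe_ring_1=0,hex_bolt=0,test_plate_1=0)
for n in("top","scene"):
    c=optics.capture(n);save(c,n+"1.png");print(n,np.round(c["eye"],3),c["rotation"])
    for k,z in Z.items():
        for q in finder.spot_point(n,k)[:2]:
            print(k,round(q["score"],2),np.round(q["position"],1),np.round(atz(c,*q["position"],z),4))
E
```

```text
top [0.44  0.023 0.91 ] [ 0.70597096  0.03445712 -0.06583166 -0.70433224]
index_base 0.67 [229.7 235.1] [0.532  0.0793 0.    ]
crank_grip_mid 0.65 [199.6 231.4] [0.5809 0.0831 0.058 ]
pawl_knob 0.65 [225.8 184.5] [0.5319 0.1648 0.066 ]
pawl_pivot 0.84 [200.3 188.6] [0.5808 0.1617 0.048 ]
pawl_pivot 0.31 [177.  320.8] [ 0.6263 -0.0814  0.048 ]
lug_face 0.65 [207.1 271.7] [0.5728 0.0095 0.023 ]
stop_face 0.86 [276.7 223.6] [0.4426 0.0977 0.023 ]
ratchet_wheel 0.62 [231.5 230.7] [0.5285 0.0876 0.    ]
pipe_ring_1 0.56 [270.2 151.3] [0.4548 0.2354 0.    ]
hex_bolt 0.79 [174.5 321.1] [ 0.6418 -0.0879  0.    ]
test_plate_1 0.7 [231.3 232.6] [0.5289 0.084  0.    ]
test_plate_1 0.67 [257.8 338.9] [ 0.4785 -0.1204  0.    ]
scene [ 0.346 -0.455  0.755] [ 0.93276376  0.30879502 -0.06694886 -0.17353747]
index_base 0.68 [205.5 264.4] [0.5257 0.0945 0.    ]
crank_grip_mid 0.62 [207.8 268.5] [0.5173 0.0444 0.058 ]
crank_grip_mid 0.44 [182.4 291.1] [0.58   0.0874 0.058 ]
pawl_knob 0.7 [157.8 254.2] [0.5316 0.1675 0.066 ]
pawl_pivot 0.71 [154.7 280.5] [0.5905 0.173  0.048 ]
pawl_pivot 0.19 [207.  270.9] [0.5247 0.0518 0.048 ]
lug_face 0.64 [226.5 300.3] [0.5674 0.0059 0.023 ]
lug_face 0.62 [184.3 289.4] [0.5865 0.1112 0.023 ]
stop_face 0.68 [210.  223.2] [0.4412 0.0957 0.023 ]
ratchet_wheel 0.84 [208.2 270. ] [0.534 0.084 0.   ]
ratchet_wheel 0.73 [304.1 279.4] [ 0.4768 -0.1202  0.    ]
pipe_ring_1 0.78 [164.3 211. ] [0.4552 0.2417 0.    ]
hex_bolt 0.81 [258.5 348.4] [ 0.6312 -0.0795 -0.    ]
test_plate_1 0.67 [301.6 281.1] [ 0.4813 -0.1168  0.    ]
test_plate_1 0.23 [259.8 351.4] [ 0.6353 -0.084   0.    ]
```

View pics/top1.png

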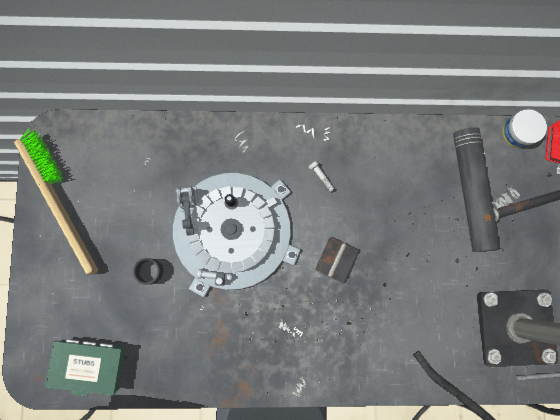

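View pics/scene1.png

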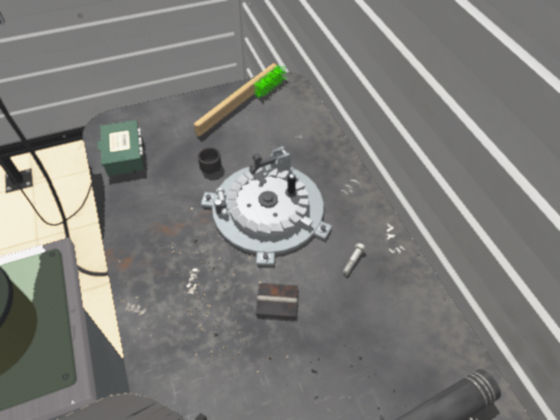

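```bash
python3 - <<'E'
from h import *
c=optics.capture("top");save(c,"top2.png",(165,300,165,305),5.5)
E
```

```text
(no output)
```

View pics/top2.png

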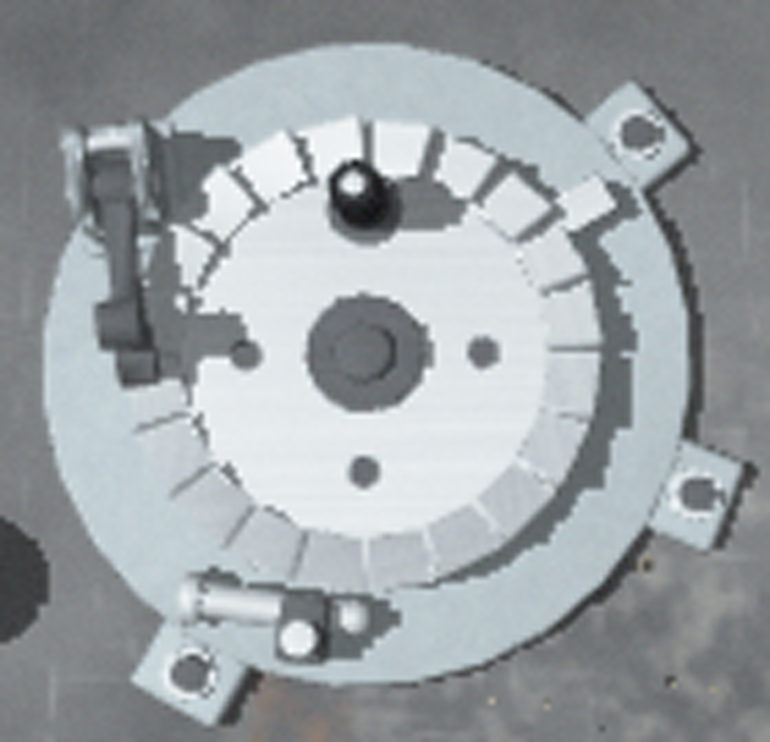

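```bash
python3 - <<'E'
from h import *
c=optics.capture("top")
f=lambda u,v,z:atz(c,165+v/5.5-.5,165+u/5.5-.5,z)
b=f(367,363,.012);hub=f(368,352,.036);k=f(119,322,.066);p=f(112,170,.058);g=f(354,178,.077);l=f(600,215,.028);s=f(300,620,.035);pin=f(352,615,.023)
for n,q in dict(base=b,hub=hub,knob=k,piv=p,griptop=g,lug=l,blk=s,screwend=pin).items():
    d=q-b;print(n,np.round(q,4),"r",round(np.hypot(*d[:2]),4),"ang",round(np.degrees(np.arctan2(d[1],d[0])),1))
d=p-k;print("yaw from pawl",np.degrees(np.arctan2(d[1],d[0])),np.hypot(*d[:2]))
print("yaw knob",np.degrees(np.arctan2(*(k-b)[1::-1])-np.arctan2(74,14)),"yaw piv",np.degrees(np.arctan2(*(p-b)[1::-1])-np.arctan2(74,64)))
E
```

```text
base [0.5292 0.0858 0.012 ] r 0.0 ang 0.0
hub [0.5306 0.0839 0.036 ] r 0.0024 ang -56.0
knob [0.5369 0.162  0.066 ] r 0.0766 ang 84.3
piv [0.5881 0.1671 0.058 ] r 0.1003 ang 54.1
griptop [0.5827 0.0864 0.077 ] r 0.0534 ang 0.6
lug [0.5788 0.006  0.028 ] r 0.0939 ang -58.1
blk [0.4416 0.105  0.035 ] r 0.0897 ang 167.7
screwend [0.4432 0.0888 0.023 ] r 0.086 ang 178.0
yaw from pawl 5.614255222910592 0.051434274024625165
yaw knob 4.996101715493864 yaw piv 4.953889815064928
```

```bash
python3 -m inch '[[[0.641,-0.657,-0.1,0,0,0.113,-0.1],[0.641,-0.657,-0.1,0,0,0.113,-0.1],[0.641,-0.657,-0.1,0,0,0.113,-0.1],[0.641,-0.657,-0.1,0,0,0.113,-0.1],[0.641,-0.657,-0.1,0,0,0.113,-0.1],[0.641,-0.657,-0.1,0,0,0.113,-0.1],[0.641,-0.657,-0.1,0,0,0.113,-0.1],[0.641,-0.657,-0.1,0,0,0.113,-0.1],[0.641,-0.657,-0.1,0,0,0.113,-0.1],[0.641,-0.657,-0.1,0,0,0.113,-0.1],[0.641,-0.657,-0.1,0,0,0.113,-0.1],[0.641,-0.657,-0.1,0,0,0.113,-0.1]]]' 30
python3 - <<'E'
from h import *
s=sensors.observe();print(np.degrees(np.arctan2(*R.from_quat(np.roll(s["eef_rot"],-1)).apply([0,1,0])[1::-1])),R.from_quat(np.roll(s["eef_rot"],-1)).apply([0,0,1]))
c=optics.capture("wrist");save(c,"w1.png");print(c["mtx"],c["eye"],c["rotation"])
for k in("pawl_knob","pawl_pivot","crank_grip_mid","lug_face"):
  for q in finder.spot_point("wrist",k)[:1]:print(k,q)
E
```

```text
time_s: 2.8
position: [0.5368, 0.1612, 0.1965]
eef_rot: [0.0, -0.044, 0.999, 0.0]
force: [0.2, 0.1, 0.8]
opening: 0.0467
95.03485813903282 [ 6.49176659e-05  2.95141471e-04 -9.99999954e-01]
[[325.1922621    0.         284.62846182]
 [  0.         325.1922621  219.01220001]
 [  0.           0.           1.        ]] [0.46994072 0.15518009 0.31402249] [ 0.6689558  -0.09112477 -0.09988363  0.73090196]
pawl_knob {'position': [219.1, 291.8], 'score': 0.74}
pawl_pivot {'position': [262.3, 291.9], 'score': 0.58}
crank_grip_mid {'position': [254.2, 197.2], 'score': 0.73}
lug_face {'position': [229.5, 134.1], 'score': 0.87}
```

View pics/w1.png

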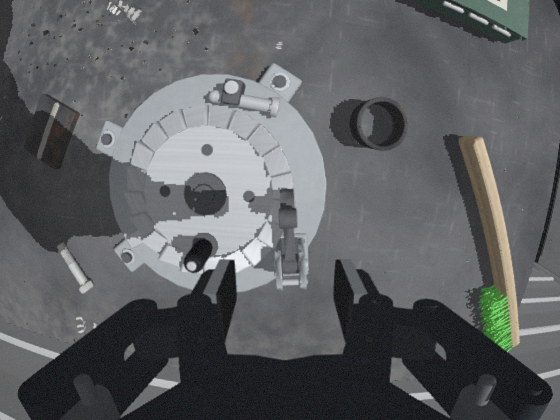

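```bash
cat >> h.py <<'E'
def wz(c,row,col,z):
    K=np.array(c["mtx"]);u=np.array([col-K[0,2],row-K[1,2]]);rr=np.hypot(*u);t=rr/K[0,0]
    d=np.array([*(u/rr*np.sin(t)),np.cos(t)])*[1,-1,-1]
    d=R.from_quat(np.roll(c["rotation"],-1)).apply(d);e=np.array(c["eye"]);return e+d*(z-e[2])/d[2]
E
python3 - <<'E'
from h import *
c=optics.capture("wrist")
for n,row,col,z in(("knob",217,288,.066),("knobnet",219.1,291.8,.066),("piv",270,291,.055),("pivnet",262.3,291.9,.048),("gripnet",254.2,197.2,.058),("lug",229.5,134.1,.023),("hub",192,206,.036)):print(n,np.round(wz(c,row,col,z),4))
E
```

```text
knob [0.5371 0.1631 0.066 ]
knobnet [0.5385 0.1663 0.066 ]
piv [0.5875 0.1705 0.055 ]
pivnet [0.5831 0.171  0.048 ]
gripnet [0.5794 0.0881 0.058 ]
lug [0.5751 0.011  0.023 ]
hub [0.5286 0.0898 0.036 ]
```

```bash
python3 -m inch '[[[0.001,0.003,-0.1,0,0,0,-0.1],[0.001,0.003,-0.16,0,0,0,-0.1],[0.001,0.003,-0.194,0,0,0,-0.1],[0.001,0.003,-0.194,0,0,0,-0.1],[0.001,0.003,-0.194,0,0,0,1],[0.001,0.003,-0.194,0,0,0,1],[0.001,0.003,-0.194,0,0,0,1],[0.001,0.003,-0.194,0,0,0,1],[0.001,0.003,-0.194,0,0,0,1],[0.001,0.003,-0.194,0,0,0,1]]]' 20
python3 - <<'E'
from h import *
c=optics.capture("wrist");save(c,"w2.png",(180,400,180,400),3)
E
```

```text
time_s: 4.35
position: [0.5381, 0.1634, 0.081]
eef_rot: [0.001, -0.044, 0.999, 0.001]
force: [-1.6, 7.6, 3.8]
opening: 0.0134
```

View pics/w2.png

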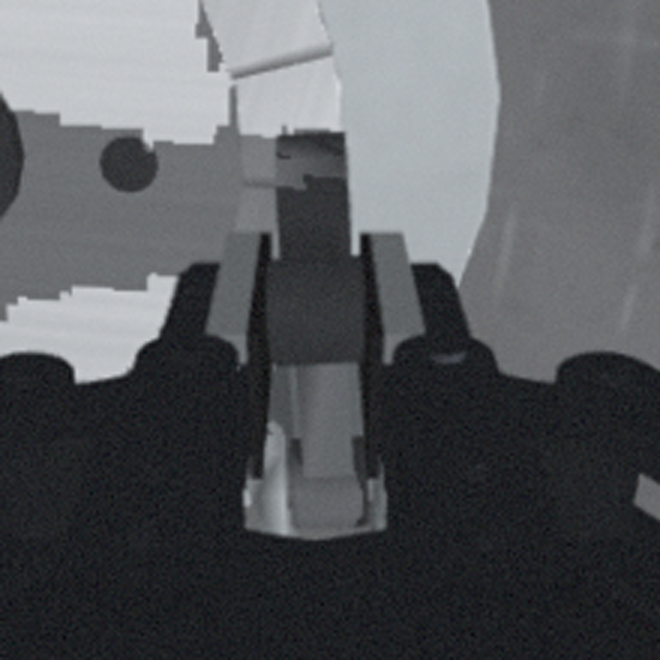

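```bash
python3 -m inch '[[[0.0106,0.002,0.0205,0,0,0,1],[0.026,0.004,0.0377,0,0,0,1],[0.0455,0.0055,0.05,0,0,0,1],[0.0674,0.0074,0.0572,0,0,0,1],[0.0903,0.0094,0.0582,0,0,0,1],[0.1129,0.0114,0.0533,0,0,0,1],[0.1333,0.0132,0.0427,0,0,0,1],[0.1333,0.0132,0.0427,0,0,0,1]]]'

```

```text
time_s: 5.4
position: [0.6185, 0.174, 0.1067]
eef_rot: [0.001, -0.044, 0.999, 0.003]
force: [-0.9, 19.1, 5.9]
opening: 0.0134
```

```bash
python3 -m inch '[[[0,0,0,0,0,0,-0.1],[0,0,0,0,0,0,-0.1],[0,0,0,0,0,0,-0.1],[0,0,0,0,0,0,-0.1],[0,0,0.08,0,0,0,-0.1],[0,0,0.16,0,0,0,-0.1],[-0.08,-0.05,0.16,0,0,0,-0.1],[-0.15,-0.1,0.16,0,0,0,-0.1],[-0.15,-0.1,0.16,0,0,0,-0.1]]]'
python3 - <<'E'
from h import *
c=optics.capture("wrist");save(c,"w3.png")
for k,z in(("pawl_knob",.086),("pawl_pivot",.048),("crank_grip_mid",.058),("lug_face",.023)):
  for q in finder.spot_point("wrist",k)[:1]:print(k,q["score"],q["position"],np.round(wz(c,*q["position"],z),4))
E
```

```text
time_s: 6.52
position: [0.5256, 0.1075, 0.202]
eef_rot: [-0.001, -0.042, 0.999, -0.001]
force: [0.4, 1.1, 0.1]
opening: 0.0469
pawl_pivot 0.92 [276.2, 345.3] [0.584 0.169 0.048]
crank_grip_mid 0.56 [272.3, 255.5] [0.5819 0.0862 0.058 ]
lug_face 0.66 [244.3, 185.2] [0.5753 0.0115 0.023 ]
```

View pics/w3.png

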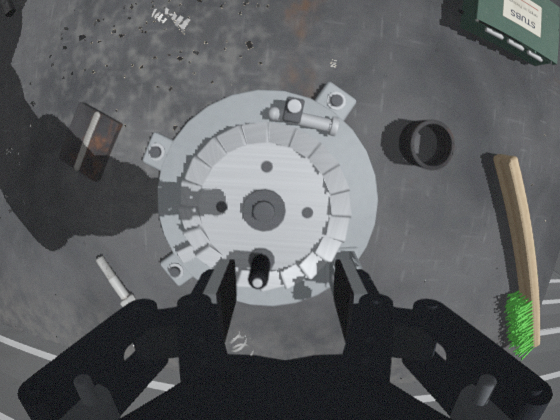

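```bash
python3 -m inch '[[[0.045,-0.02,0,0,0,0,-0.1],[0.0878,-0.0377,0,0,0,-0.02,-0.1],[0.0878,-0.0377,0,0,0,-0.02,-0.1],[0.0878,-0.0377,-0.1,0,0,-0.02,-0.1],[0.0878,-0.0377,-0.18,0,0,-0.02,-0.1],[0.0878,-0.0377,-0.2133,0,0,-0.02,-0.1],[0.0878,-0.0377,-0.2133,0,0,-0.02,-0.1],[0.0878,-0.0377,-0.2133,0,0,-0.02,-0.1]]]'
python3 - <<'E'
from h import *
print(sensors.observe()["joint_pos"].round(3))
c=optics.capture("wrist");a=c["pixels"][180:400,180:400]
s=optics.capture("scene");b=s["pixels"][110:260,180:340]
cv2.imwrite("pics/m4.png",np.hstack([cv2.resize(a,(396,396)),cv2.resize(b,(400,396))])[:,:,::-1])
E
```

```text
time_s: 7.78
position: [0.5809, 0.0876, 0.0745]
eef_rot: [0.001, -0.012, 1.0, 0.0]
force: [0.3, -0.1, 0.7]
opening: 0.0468
[-0.112  0.98  -0.186  1.599  0.281  0.587  1.142]
```

View pics/m4.png

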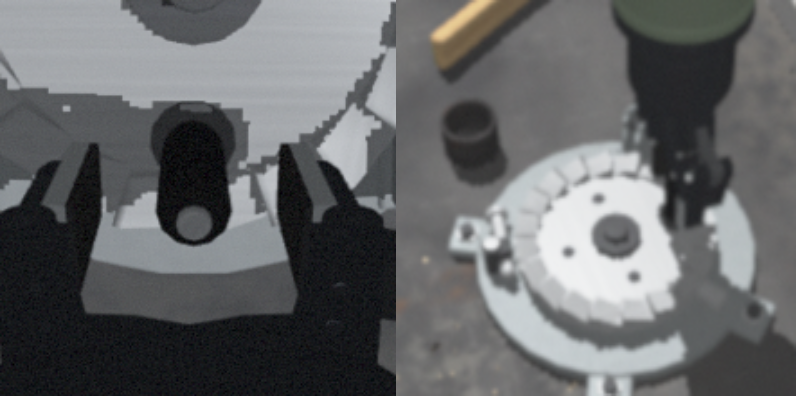

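```bash
python3 -m inch '[[[0,0,0,0,0,0,1],[0,0,0,0,0,0,1],[0,0,0,0,0,0,1],[0,0,0,0,0,0,1],[0,0,0,0,0,0,1],[0,0,0,0,0,0,1]]]' 60
python3 - <<'E'
import numpy as np
C=np.array([.5305,.0867])
for a in range(0,-135,-5):
    t=np.radians(a);d=np.array([.05*np.cos(t)-.05,.05*np.sin(t)])/.6
    print(a,d.round(4),"tang",np.round([np.sin(t),-np.cos(t)],2))
E
```

```text
time_s: 8.62
position: [0.5808, 0.0875, 0.0743]
eef_rot: [0.0, -0.012, 1.0, 0.0]
force: [-1.3, 0.2, 9.9]
opening: 0.0163
0 [0. 0.] tang [ 0. -1.]
-5 [-0.0003 -0.0073] tang [-0.09 -1.  ]
-10 [-0.0013 -0.0145] tang [-0.17 -0.98]
-15 [-0.0028 -0.0216] tang [-0.26 -0.97]
-20 [-0.005  -0.0285] tang [-0.34 -0.94]
-25 [-0.0078 -0.0352] tang [-0.42 -0.91]
-30 [-0.0112 -0.0417] tang [-0.5  -0.87]
-35 [-0.0151 -0.0478] tang [-0.57 -0.82]
-40 [-0.0195 -0.0536] tang [-0.64 -0.77]
-45 [-0.0244 -0.0589] tang [-0.71 -0.71]
-50 [-0.0298 -0.0638] tang [-0.77 -0.64]
-55 [-0.0355 -0.0683] tang [-0.82 -0.57]
-60 [-0.0417 -0.0722] tang [-0.87 -0.5 ]
-65 [-0.0481 -0.0755] tang [-0.91 -0.42]
-70 [-0.0548 -0.0783] tang [-0.94 -0.34]
-75 [-0.0618 -0.0805] tang [-0.97 -0.26]
-80 [-0.0689 -0.0821] tang [-0.98 -0.17]
-85 [-0.0761 -0.083 ] tang [-1.   -0.09]
-90 [-0.0833 -0.0833] tang [-1. -0.]
-95 [-0.0906 -0.083 ] tang [-1.    0.09]
-100 [-0.0978 -0.0821] tang [-0.98  0.17]
-105 [-0.1049 -0.0805] tang [-0.97  0.26]
-110 [-0.1118 -0.0783] tang [-0.94  0.34]
-115 [-0.1186 -0.0755] tang [-0.91  0.42]
-120 [-0.125  -0.0722] tang [-0.87  0.5 ]
-125 [-0.1311 -0.0683] tang [-0.82  0.57]
-130 [-0.1369 -0.0638] tang [-0.77  0.64]
```

```bash
python3 -m inch '[[[-0.0013,-0.0145,0,0,0,0.028,1],[-0.005,-0.0285,0,0,0,0.056,1],[-0.0112,-0.0417,0,0,0,0.083,1],[-0.0195,-0.0536,0,0,0,0.111,1],[-0.0298,-0.0638,0,0,0,0.139,1],[-0.0417,-0.0722,0,0,0,0.167,1],[-0.0417,-0.0722,0,0,0,0.167,1],[-0.0417,-0.0722,0,0,0,0.167,1]]]'

```

```text
time_s: 9.62
position: [0.5553, 0.0444, 0.0742]
eef_rot: [0.0, -0.271, 0.963, 0.0]
force: [-5.7, 2.9, 13.5]
opening: 0.0163
```

```bash
python3 -m inch '[[[-0.0131,-0.0061,0,0,0,0.03,1],[-0.0272,-0.0099,0,0,0,0.06,1],[-0.0416,-0.0111,0,0,0,0.09,1],[-0.0489,-0.0108,0,0,0,0.12,1],[-0.0489,-0.0108,0,0,0,0.14,1],[-0.0489,-0.0108,0,0,0,0.14,1],[-0.0489,-0.0108,0,0,0,0.14,1]]]'
python3 - <<'E'
from h import *
c=optics.capture("top");save(c,"top5.png",(165,300,165,305),4)
for n in("top","scene"):
  c=optics.capture(n)
  for k in("lug_face","stop_face"):
    for q in finder.spot_point(n,k)[:1]:print(n,k,q["score"],np.round(atz(c,*q["position"],.023),4))
E
```

```text
time_s: 10.5
position: [0.5267, 0.0383, 0.0742]
eef_rot: [0.001, -0.474, 0.88, 0.0]
force: [-1.2, 4.3, 9.5]
opening: 0.0163
top stop_face 0.65 [0.4446 0.0928 0.023 ]
scene lug_face 0.64 [0.4512 0.0491 0.023 ]
scene stop_face 0.74 [0.4411 0.0941 0.023 ]
```

View pics/top5.png

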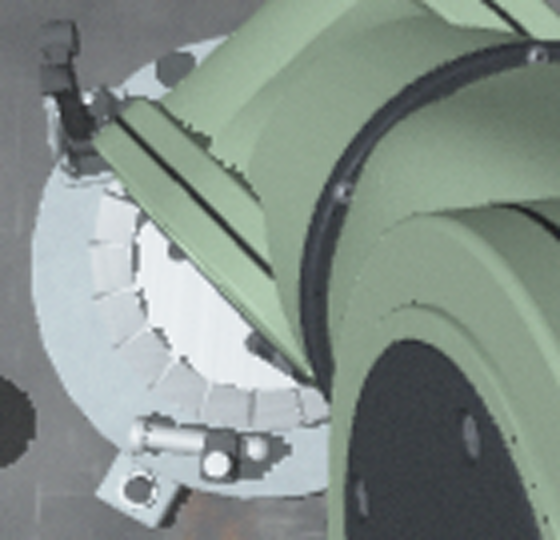

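```bash
python3 -m inch '[[[-0.003,0.0004,0,0,0,0.02,1],[-0.006,0.0008,0,0,0,0.04,1],[-0.0086,0.0012,0,0,0,0.04,1],[-0.0086,0.0012,0,0,0,0.04,1]]]'
python3 -m inch '[[[-0.0015,0.0003,0,0,0,0,1],[-0.003,0.0006,0,0,0,0,1],[-0.0043,0.0009,0,0,0,0,1],[-0.0043,0.0009,0,0,0,0,1]]]'
python3 - <<'E'
import numpy as np
p=lambda a:np.array([np.cos(np.radians(a)),np.sin(np.radians(a))])*.05/.6
for a in range(-104,-130,-1):print(a,(p(a-1)-p(a)).round(5),np.round([np.sin(np.radians(a)),-np.cos(np.radians(a))],2),end=';')
E
```

```text
time_s: 11.35
position: [0.522, 0.0389, 0.0743]
eef_rot: [0.002, -0.529, 0.849, -0.0]
force: [3.1, 2.6, 7.1]
opening: 0.0159
time_s: 11.85
position: [0.5196, 0.0394, 0.0743]
eef_rot: [0.002, -0.529, 0.849, -0.0]
force: [3.4, 2.5, 6.1]
opening: 0.0164
-104 [-0.00141  0.00036] [-0.97  0.24];-105 [-0.0014   0.00039] [-0.97  0.26];-106 [-0.00139  0.00041] [-0.96  0.28];-107 [-0.00139  0.00044] [-0.96  0.29];-108 [-0.00138  0.00046] [-0.95  0.31];-109 [-0.00137  0.00049] [-0.95  0.33];-110 [-0.00136  0.00051] [-0.94  0.34];-111 [-0.00135  0.00053] [-0.93  0.36];-112 [-0.00134  0.00056] [-0.93  0.37];-113 [-0.00133  0.00058] [-0.92  0.39];-114 [-0.00132  0.0006 ] [-0.91  0.41];-115 [-0.00131  0.00063] [-0.91  0.42];-116 [-0.0013   0.00065] [-0.9   0.44];-117 [-0.00129  0.00067] [-0.89  0.45];-118 [-0.00128  0.00069] [-0.88  0.47];-119 [-0.00127  0.00072] [-0.87  0.48];-120 [-0.00125  0.00074] [-0.87  0.5 ];-121 [-0.00124  0.00076] [-0.86  0.52];-122 [-0.00123  0.00078] [-0.85  0.53];-123 [-0.00121  0.0008 ] [-0.84  0.54];-124 [-0.0012   0.00082] [-0.83  0.56];-125 [-0.00118  0.00084] [-0.82  0.57];-126 [-0.00117  0.00087] [-0.81  0.59];-127 [-0.00115  0.00089] [-0.8  0.6];-128 [-0.00114  0.00091] [-0.79  0.62];-129 [-0.00112  0.00093] [-0.78  0.63];
```

```bash
cat > chk.py <<'E'
import sys
from h import *
s=sensors.observe();d=s["position"][:2]-[.5305,.0867];a=np.arctan2(d[1],d[0]);f=s["force"]
res=-(f[0]*np.sin(a)-f[1]*np.cos(a));print("t",round(s["time_s"],2),"ang",round(np.degrees(a),2),"r",round(np.hypot(*d)*1e3,1),"F",f.round(1),"tang",round(res,1))
sys.exit(res>7)
E
python3 -m inch '[[[-0.0014,0.0004,0,0,0,0,1],[-0.0014,0.0004,0,0,0,0,1]]]' >/dev/null; python3 chk.py &&
python3 -m inch '[[[-0.0014,0.0004,0,0,0,0,1],[-0.0014,0.0004,0,0,0,0,1]]]' >/dev/null && python3 chk.py &&
python3 -m inch '[[[-0.0014,0.0004,0,0,0,0,1],[-0.0014,0.0004,0,0,0,0,1]]]' >/dev/null && python3 chk.py &&
python3 -m inch '[[[-0.0014,0.0004,0,0,0,0,1],[-0.0014,0.0004,0,0,0,0,1]]]' >/dev/null && python3 chk.py &&
python3 -m inch '[[[-0.0014,0.0005,0,0,0,0,1],[-0.0014,0.0005,0,0,0,0,1]]]' >/dev/null && python3 chk.py &&
python3 -m inch '[[[-0.0014,0.0005,0,0,0,0,1],[-0.0014,0.0005,0,0,0,0,1]]]' >/dev/null && python3 chk.py &&
python3 -m inch '[[[-0.0014,0.0005,0,0,0,0,1],[-0.0014,0.0005,0,0,0,0,1]]]' >/dev/null && python3 chk.py &&
python3 -m inch '[[[-0.0014,0.0005,0,0,0,0,1],[-0.0014,0.0005,0,0,0,0,1]]]' >/dev/null && python3 chk.py
```

```text
t 12.1 ang -104.0 r 48.6 F [3.8 2.7 6.5] tang 3.0False
```

```bash
sed -i 's/sys.exit(res>7)/sys.exit(int(res>7))/' chk.py
python3 -m inch '[[[-0.0014,0.0004,0,0,0,0,1],[-0.0014,0.0004,0,0,0,0,1]]]' >/dev/null && python3 chk.py &&
python3 -m inch '[[[-0.0014,0.0004,0,0,0,0,1],[-0.0014,0.0004,0,0,0,0,1]]]' >/dev/null && python3 chk.py &&
python3 -m inch '[[[-0.0014,0.0004,0,0,0,0,1],[-0.0014,0.0004,0,0,0,0,1]]]' >/dev/null && python3 chk.py &&
python3 -m inch '[[[-0.0014,0.0005,0,0,0,0,1],[-0.0014,0.0005,0,0,0,0,1]]]' >/dev/null && python3 chk.py &&
python3 -m inch '[[[-0.0014,0.0005,0,0,0,0,1],[-0.0014,0.0005,0,0,0,0,1]]]' >/dev/null && python3 chk.py &&
python3 -m inch '[[[-0.0014,0.0005,0,0,0,0,1],[-0.0014,0.0005,0,0,0,0,1]]]' >/dev/null && python3 chk.py &&
python3 -m inch '[[[-0.0014,0.0005,0,0,0,0,1],[-0.0014,0.0005,0,0,0,0,1]]]' >/dev/null && python3 chk.py
```

```text
t 12.35 ang -105.03 r 48.6 F [3.7 1.8 7.3] tang 3.1
t 12.6 ang -106.05 r 48.6 F [4.4 2.6 7.5] tang 3.5
t 12.85 ang -107.08 r 48.6 F [3.3 3.  7.3] tang 2.3
t 13.1 ang -108.1 r 48.6 F [4.  2.3 7. ] tang 3.1
t 13.35 ang -109.14 r 48.6 F [4.4 2.8 6.8] tang 3.3
t 13.6 ang -110.18 r 48.6 F [4.7 2.6 6.8] tang 3.6
t 13.85 ang -111.23 r 48.6 F [4.2 1.2 7.1] tang 3.5
```

```bash

python3 -m inch '[[[-0.0013,0.0006,0,0,0,0,1],[-0.0013,0.0006,0,0,0,0,1]]]' >/dev/null && python3 chk.py &&
python3 -m inch '[[[-0.0013,0.0006,0,0,0,0,1],[-0.0013,0.0006,0,0,0,0,1]]]' >/dev/null && python3 chk.py &&
python3 -m inch '[[[-0.0013,0.0006,0,0,0,0,1],[-0.0013,0.0006,0,0,0,0,1]]]' >/dev/null && python3 chk.py &&
python3 -m inch '[[[-0.0013,0.0006,0,0,0,0,1],[-0.0013,0.0006,0,0,0,0,1]]]' >/dev/null && python3 chk.py &&
python3 -m inch '[[[-0.0013,0.0007,0,0,0,0,1],[-0.0013,0.0007,0,0,0,0,1]]]' >/dev/null && python3 chk.py &&
python3 -m inch '[[[-0.0013,0.0007,0,0,0,0,1],[-0.0013,0.0007,0,0,0,0,1]]]' >/dev/null && python3 chk.py &&
python3 -m inch '[[[-0.0013,0.0007,0,0,0,0,1],[-0.0013,0.0007,0,0,0,0,1]]]' >/dev/null && python3 chk.py &&
python3 -m inch '[[[-0.0012,0.0007,0,0,0,0,1],[-0.0012,0.0007,0,0,0,0,1]]]' >/dev/null && python3 chk.py
```

```text
t 14.1 ang -112.24 r 48.6 F [4.5 1.2 6.7] tang 3.7
t 14.35 ang -113.24 r 48.6 F [4.6 1.8 8.1] tang 3.5
t 14.6 ang -114.24 r 48.6 F [5.5 1.5 7. ] tang 4.4
t 14.85 ang -115.24 r 48.6 F [3.8 0.6 7.7] tang 3.2
t 15.1 ang -116.26 r 48.6 F [4.9 1.7 7.1] tang 3.6
t 15.35 ang -117.3 r 48.7 F [3.9 0.4 7.9] tang 3.3
t 15.6 ang -118.31 r 48.7 F [4.  0.3 8.5] tang 3.4
t 15.85 ang -118.67 r 48.6 F [ 7.3 -1.3  5.8] tang 7.1
```

```bash

python3 -m inch '[[[0,0,0,0,0,0,1]]]' >/dev/null; python3 chk.py
python3 -m inch '[[[-0.0006,0.0004,0,0,0,0,1],[-0.0006,0.0004,0,0,0,0,1]]]' >/dev/null ; python3 chk.py
```

```text
t 15.97 ang -118.66 r 48.7 F [ 6.7 -1.4  5.9] tang 6.6
t 16.23 ang -118.82 r 48.7 F [10.  -0.9  4.3] tang 9.2
```

```bash

python3 -m inch '[[[-0.0006,0.0003,0,0,0,0,1],[-0.0006,0.0003,0,0,0,0,1]]]' >/dev/null; python3 chk.py
python3 -m inch '[[[-0.0006,0.0003,0,0,0,0,1],[-0.0006,0.0003,0,0,0,0,1]]]' >/dev/null ; python3 chk.py
```

```text
t 16.48 ang -118.95 r 48.7 F [12.3 -3.1  3. ] tang 12.2
t 16.73 ang -119.06 r 48.7 F [13.8 -4.1  1.6] tang 14.1
```

```bash

python3 -m inch '[[[0,0,0,0,0,0,1],[0,0,0,0,0,0,1],[0,0,0,0,0,0,1],[0,0,0,0,0,0,1],[0,0,0,0,0,0,1]]]' >/dev/null; python3 chk.py
python3 -m inch '[[[0,0,0,0,0,0,-0.1],[0,0,0,0,0,0,-0.1],[0,0,0,0,0,0,-0.1],[0,0,0,0,0,0,-0.1],[0,0,0,0,0,0,-0.1]]]' >/dev/null ; python3 chk.py
python3 -m inch '[[[0,0,0.04,0,0,0,-0.1],[0,0,0.1,0,0,0,-0.1],[0,0,0.2,0,0,0,-0.1],[0,0,0.2,0,0,0,-0.1],[0.08,0.08,0.2,0,0,-0.05,-0.1],[0.15,0.15,0.2,0,0,-0.1,-0.1],[0.15,0.15,0.2,0,0,-0.15,-0.1],[0.15,0.15,0.2,0,0,-0.2,-0.1],[0.15,0.15,0.2,0,0,-0.25,-0.1],[0.15,0.15,0.2,0,0,-0.31,-0.1],[0.15,0.15,0.2,0,0,-0.31,-0.1],[0.15,0.15,0.2,0,0,-0.31,-0.1]]]'
python3 - <<'E'
from h import *
c=optics.capture("wrist");save(c,"w6.png")
for k,z in(("pawl_knob",.086),("pawl_pivot",.048),("crank_grip_mid",.058),("lug_face",.023)):
  for q in finder.spot_point("wrist",k)[:1]:print(k,q["score"],q["position"],np.round(wz(c,*q["position"],z),4))
E
```

```text
t 17.35 ang -119.08 r 48.7 F [13.4 -4.7  1.4] tang 14.0
t 17.98 ang -121.74 r 49.5 F [ 0.6 -0.1 -0.6] tang 0.5
time_s: 19.48
position: [0.5944, 0.1346, 0.1932]
eef_rot: [-0.0, -0.072, 0.997, -0.0]
force: [0.6, -0.1, 0.4]
opening: 0.0468
pawl_knob 0.69 [264.9, 332.5] [0.6202 0.1748 0.086 ]
pawl_pivot 0.62 [69.8, 77.1] [ 0.4868 -0.074   0.048 ]
crank_grip_mid 0.96 [93.5, 185.4] [0.5073 0.0428 0.058 ]
lug_face 0.65 [32.6, 252.8] [0.4427 0.084  0.023 ]
```

View pics/w6.png

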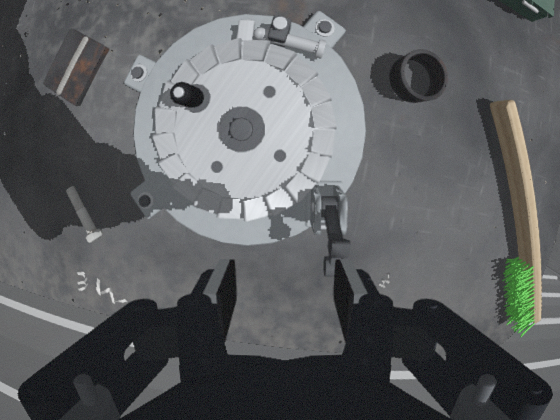

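```bash

python3 -m inch '[[[0.049,0.0673,0,0,0,-0.008,-0.1],[0.049,0.0673,0,0,0,-0.008,-0.1],[0.049,0.0673,-0.08,0,0,-0.008,-0.1],[0.049,0.0673,-0.13,0,0,-0.008,-0.1],[0.049,0.0673,-0.1533,0,0,-0.008,-0.1],[0.049,0.0673,-0.1533,0,0,-0.008,-0.1],[0.049,0.0673,-0.1533,0,0,-0.008,-0.1]]]' 20
python3 - <<'E'
from h import *
c=optics.capture("wrist");save(c,"w7.png",(150,400,160,420),3)
E
```

```text
time_s: 20.6
position: [0.6244, 0.1751, 0.1028]
eef_rot: [0.001, -0.057, 0.998, 0.0]
force: [-0.1, 0.1, 0.1]
opening: 0.0472
```

View pics/w7.png

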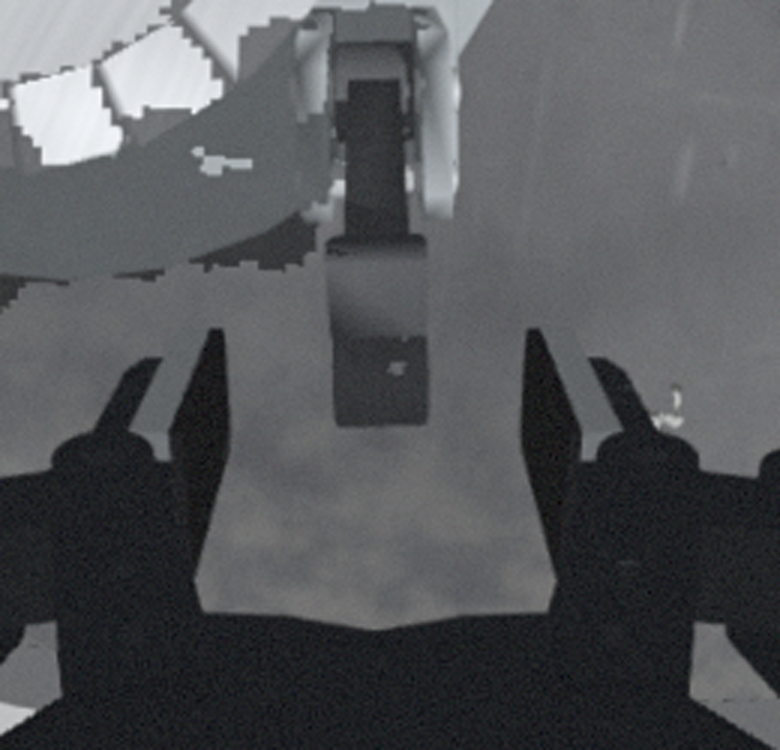

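```bash
python3 - <<'E'
from h import *
c=optics.capture("wrist")
for z in(.07,.078,.086,.094):print(z,np.round(wz(c,246,286,z),4))
e=np.array(c["eye"])+np.array([.5381,.1634,.081])-[.6244,.1751,.1028]
d=dict(c);d["eye"]=e;print("w2 check",wz(d,283,285,.066))
print("pivot row~165",wz(c,165,286,.055),wz(c,175,284,.061))
E
```

```text
0.07 [0.6129 0.1744 0.07  ]
0.078 [0.61  0.174 0.078]
0.086 [0.607  0.1736 0.086 ]
0.094 [0.6041 0.1732 0.094 ]
w2 check [0.53797397 0.1634469  0.066     ]
pivot row~165 [0.57504921 0.17000185 0.055     ] [0.57946345 0.16949602 0.061     ]
```

```bash

python3 -m inch '[[[-0.002,-0.001,-0.002,0,0,0,1],[-0.002,-0.001,-0.002,0,0,0,1],[-0.002,-0.001,-0.002,0,0,0,1],[-0.002,-0.001,-0.002,0,0,0,1],[-0.002,-0.001,-0.002,0,0,0,1],[-0.002,-0.001,-0.002,0,0,0,1]]]' 20
python3 - <<'E'
from h import *
c=optics.capture("wrist");save(c,"w8.png",(150,400,160,420),2)
E
```

```text
time_s: 21.45
position: [0.6226, 0.1754, 0.1007]
eef_rot: [0.0, -0.058, 0.998, 0.001]
force: [-2.2, 5.3, 3.0]
opening: 0.0134
```

View pics/w8.png

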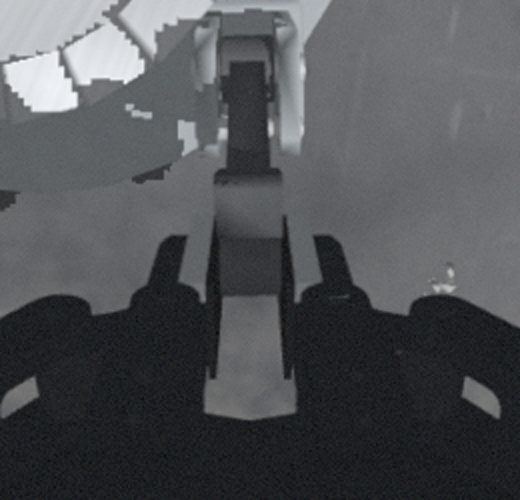

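```bash

python3 -m inch '[[[-0.0177,-0.0023,0.0137,0,0,0,1],[-0.0389,-0.005,0.0223,0,0,0,1],[-0.0617,-0.008,0.0253,0,0,0,1],[-0.0843,-0.011,0.0222,0,0,0,1],[-0.1055,-0.0137,0.0133,0,0,0,1],[-0.118,-0.0153,0.0045,0,0,0,1],[-0.1288,-0.0167,-0.0065,0,0,0,1],[-0.1288,-0.0167,-0.0065,0,0,0,1],[-0.135,-0.0176,-0.0152,0,0,0,1],[-0.135,-0.0176,-0.0152,0,0,0,1]]]' 

```

```text
time_s: 22.75
position: [0.541, 0.1642, 0.0914]
eef_rot: [-0.0, -0.058, 0.998, 0.0]
force: [-6.8, 2.1, 10.3]
opening: 0.013
```

```bash

python3 -m inch '[[[-0.003,-0.0003,-0.0053,0,0,0,1],[-0.003,-0.0003,-0.0053,0,0,0,1]]]' 
python3 -m inch '[[[0,0,0,0,0,0,-0.1],[0,0,0,0,0,0,-0.1],[0,0,0,0,0,0,-0.1],[0,0,0,0,0,0,-0.1],[0,0,0.05,0,0,0,-0.1],[0,0,0.15,0,0,0,-0.1],[0,0,0.25,0,0,0,-0.1],[0,0,0.25,0,0,0,-0.1]]]'
python3 - <<'E'
from h import *
c=optics.capture("wrist");a=c["pixels"][30:330,150:400]
s=optics.capture("scene");b=s["pixels"][120:260,190:340]
cv2.imwrite("pics/m9.png",np.hstack([cv2.resize(a,(390,468)),cv2.resize(b,(400,468))])[:,:,::-1])
for k,z in(("pawl_knob",.066),("lug_face",.023),("stop_face",.023)):
  for q in finder.spot_point("wrist",k)[:1]:print(k,q["score"],q["position"],np.round(wz(c,*q["position"],z),4))
E
```

```text
time_s: 23.0
position: [0.5392, 0.164, 0.0883]
eef_rot: [-0.0, -0.058, 0.998, 0.0]
force: [-6.9, 2.1, 9.3]
opening: 0.0132
time_s: 24.0
position: [0.541, 0.164, 0.2419]
eef_rot: [0.003, -0.057, 0.998, 0.001]
force: [0.2, 0.6, -1.4]
opening: 0.0473
pawl_knob 0.75 [198.3, 287.3] [0.5365 0.1662 0.066 ]
lug_face 0.82 [92.2, 218.3] [0.4419 0.0843 0.023 ]
stop_face 0.97 [94.7, 231.0] [0.4436 0.0978 0.023 ]
```

View pics/m9.png

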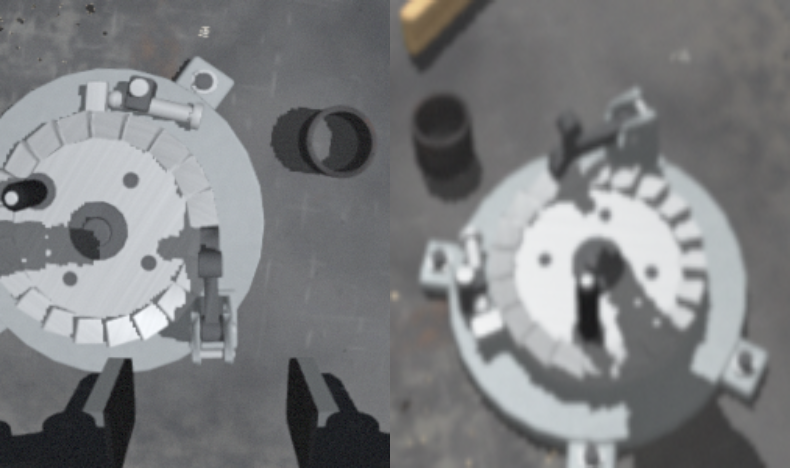

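```bash
python3 -m inch '[[[0,0,0,0,0,0,-0.1],[0,0,0,0,0,0,-0.1],[0,0,0,0,0,0,-0.1],[0,0,0,0,0,0,-0.1]]]'
python3 -c "
from rig import ticket
print(ticket.close_job())"
```

```text
time_s: 24.75
position: [0.5399, 0.1636, 0.238]
eef_rot: [-0.0, -0.057, 0.998, -0.0]
force: [0.5, 0.3, -0.0]
opening: 0.0471
the job is handed in; nothing more can be done
None
```

I did the whole sequence and handed the job in at 24.75 s; no verdict was reported.

- **Pawl thrown over:** I pinched the knob, swung it over and let go at about 1.83 rad. Pictures showed the pawl lying past its pivot. When I gripped the knob again, it was within about 2 mm of where its 2.0 rad rest position should be.
- **Pressing on the stop:** I turned the wheel back about 119° until the lug met the screw. I then raised the force at the grip to about 14 N, roughly 6 N at the lug, and held it for 0.6 s before letting go.
- **Pawl back down:** I lowered the pawl to about 9° and let it drop onto the teeth.

**Last checks:**
- The knob measured within about 3 mm of its fully-down position.
- The lug was at the screw, about 14 mm from the stop block's face.
- The gripper was clear, with about 0 N on it.
- I never worked near the loose things. The pipe off-cut looked unmoved in the last picture; I did not measure any of them again.

**Not confirmed:** I could not measure the lug's remaining force on the screw after letting go; I relied on the brake drag and a picture of the lug at the screw. My first estimate of how the foot is turned, 5°, disagreed with the 7 to 8° I measured while swinging the pawl. That put up to 19 N sideways on the knob, and I corrected for it on the return swing.

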